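# Hold a puzzle block in the corner of the checking jig

## Robot

A 6-joint arm with a two-finger parallel gripper is mounted at the origin on the work surface. World frame = base frame: x ahead of the robot, y to its left, z up, the work surface at z = 0. Lengths are in mm, angles in rad, forces in N, time in s.
With the tool pointing down it reaches from about 350 to 775 mm from the base axis. Payload 7.3 kg.
Tool frame: the origin (TCP) lies at the very end of the fingers, on their centre line; the grasp point (between the pads) lies 19 mm behind it; z points along the fingers, y is the direction in which the jaws open and shut (so a half turn about z gives the same grasp; the last joint's range is limited). The gripper opens to 92 mm and grips with 3 to 60 N. Pads are 19 mm wide; open, the fingers measure 130 mm over their backs; the gripper's body (75 mm by 190 mm) begins 47 mm behind the grasp point.
Start: joints at [-0.146, 0.342, 1.524, -0, 1.275, -0.146], TCP at [525.021, 0.019, 205.441] pointing down, gripper open.
Joint ranges: [-2.53, 2.53], [-0.77, 2.02], [0.04, 2.7], [-1, 4.14], [0.28, 2.66], [-3.11, 3.11]. Speed limits (rad/s): [2.57, 2.57, 3.14, 3.14, 3.14, 3.14].

## Interface

Orientations are given as a unit quaternion [w, x, y, z].
In Python, from plant import robot gives the robot as it stands.
- The arm moves only by the shell command python3 -m jog 'ROWS' [OPENING] [FORCE]. ROWS is JSON, a list of rows, each an object of numbers: "dx", "dy", "dz": the shift along the world's x, y, z in cm; "rx", "ry", "rz": the turn, a rotation vector about the world's x, y, z in rad. In form: [{"dx": .., "dy": .., "dz": .., "rx": .., "ry": .., "rz": ..}, ...]. A call has exactly 8 rows; each row shifts and turns the pose as measured when the row begins; what a row does not reach is not made up. A row lasts 1/8 s, in which the tool goes at most 62.5 mm and 10.7 degrees, less where a joint would pass 70% of its speed; a pose out of reach is approached as far as the arm can. A call with a gripper value outside its range is refused whole. OPENING is the opening, from 0 (shut) to 1 (fully open), set as the call begins (- or left out, the last holds). The fingers move at their own pace and stop on an object; FORCE is the grip in N (left out, the last holds). Time passes only in rows, so rows that do not move let the fingers close, or fill a call up. It gives the time, the measured TCP pose, the force and the opening at its end, in the units of the state.
- robot.sense(): the state, without advancing time (a new reading comes with each control period).
- robot.read_camera(name): name is "scene" or "side" or "wrist"; returns a dict with "frame" (420x560x3 uint8, red, green, blue), "intrinsics" (3x3 intrinsics, pixels), "distortion" ([k1, k2, p1, p2, k3] as OpenCV has them; the pictures are not rectified), "extrinsics" (4x4, takes a point from world to camera coordinates); the wrist camera has in their place "mount" (4x4, takes a point from camera to tool coordinates, whose origin is the TCP and whose axes are the flange's). Camera axes: x right, y up, looking along -z (the intrinsics and any distortion apply to the point x, -y, -z); pixel columns grow to the right and rows downward; lengths in mm; the calibration is good to about 2 mm. A picture is of the moment at which its call begins: read the wrist's pose just before it. There is no depth.
- robot.hand_in(): hands the job in, once; it reports no verdict.
Trained networks look in a picture, given as the dict that the camera call returned (one of the last four; its "shot" number tells which), for a name from the list of things; names that differ only in an ending like _2 or _b are one class to them, and where a whole thing is asked for, a point or a joint stands for the part that bears it (a point fixed in the world has none). Each returns a list of dicts, best first, with "conf" (0 to 1); they miss things now and then, are a little off and sometimes report something else, mostly with a low value. They report only what shows in the picture. A call takes as long as a camera call.
- robot.masks_of(picture, label): "mask" (420x560 bool, what is visible of it) and "bbox" ([left, top, right, bottom] in pixels, round what is visible of it).
The state is a dict: "time": time; "joints": joint angles; "qd": joint speeds; "joint_efforts": joint torques, N m; "tcp_pos": TCP position; "tool_rot": TCP orientation; "contact_force": force on the tool from outside, world axes, zero at the start; "torque": the same for the moment, N m; "opening": finger opening in mm.
Only numpy, scipy, OpenCV 4.12 (cv2) and the standard library are available. Lean on these libraries where they do the work, as an engineer would, in place of code of your own. Each camera call takes 0.05 s, during which the arm holds its last target.

## Task

Start the checking jig by pressing the button on its control box fully down and letting it come up again. Then take the oblong wooden puzzle block by its grip, set it flat on the jig's plate with its long side flush against the long stop and its end flush against the short stop, and finish while still holding it there, pushing gently but steadily against both stops at once so the jig can check it: do not let go. Do not ram the stops, and leave everything else on the table where it is.

Things in the scene. Friction and masses are not known exactly. Their poses are not given: they have to be found in the camera images.
- oblong_block: The puzzle block to check, loose, plain wood, 0.09 to 0.19 kg. Base 90 (x) x 60 (y) x 26 mm high; on its middle an upright grip bar 44 mm long (x), 20 mm thick (y), rising 45 mm, so the top is 71 mm above the underside. Origin at the centre of the underside, z up. Either end may go to the short stop. It stands among two other wooden blocks and is the only one with a rectangular base and a flat bar as grip (theirs are round).
- jig: Checking jig, fixed to the table: aluminium plate 200 (x) x 160 (y) x 12 mm high with two low dark steel stops on it that form a corner. Origin at the centre of the plate's underside, on the table. The jig's yaw varies within about 30 degrees of the robot's axes.
- jig_corner (a point): The corner point on the plate's upper face (12 mm above the table), where the inner faces of the two stops would meet, at (70, 50, 12) mm in the jig's frame; axes as the jig's. The free space for the block lies to its -x and -y. The seated block's centre is 45 mm to -x and 30 mm to -y of it.
- long_stop: Fixed bar along the jig's x on its +y side, 150 long x 14 thick x 22 mm high above the plate. Origin at the centre of its underside; its inner face, looking to the jig's -y, is 7 mm from there.
- short_stop: Fixed bar along the jig's y on its +x side, 90 long x 14 thick x 22 mm high above the plate. Origin at the centre of its underside; its inner face, looking to the jig's -x, is 7 mm from there.
- start_button (a joint): Steel push button of 32 mm diameter on top of the grey control box (box 90 x 90 x 45 mm high, fixed): 0 = up, 0.006 m = fully down. A spring returns it; fully down takes 5 N, pressed straight down.
- start_button_top (a point): Centre of the button's upper face, z up.
- square_block: Bystander, loose: wooden block 60 x 60 x 26 mm with a round grip of 22 mm diameter, 66 mm high over all. Origin at the centre of the underside.
- round_block: Bystander, loose: round wooden block of 68 mm diameter, 26 mm thick, with a round grip of 22 mm diameter, 66 mm high over all. Origin at the centre of the underside.
- pint_glass: Bystander, loose: clear glass, 82 mm across the rim, 130 mm high, behind the work area. Origin at the centre of the underside.
- coasters: Bystander, loose: stack of cork coasters, 94 mm across, 20 mm high. Origin at the centre of the underside.
- brush: Bystander, loose: hand brush lying at the back.
- jar: Bystander, loose: amber jar, 70 mm across, 90 mm high, at the back on the robot's right. Origin at the centre of the underside.

How it is judged (in metres and radians):
On the way, in this order (a step that is already met when the one before it is completed fails the run):
1. the start button is pressed fully down (value of joint start_button above 0.005 m).
2. the button is let go and has come up (value of joint start_button below 0.0015 m), for 0.1 s.
3. the oblong block sits in the jig's corner, pushed against both stops (x of oblong_block in the frame of jig_corner between -0.0485 and -0.0415 m and y of oblong_block in the frame of jig_corner between -0.0335 and -0.0265 m and z of oblong_block in the frame of jig_corner between -0.003 and 0.003 m and angle between the x axis of oblong_block and the x axis of jig, either way round below 0.06 rad and angle between oblong_block's own z axis and vertical below 0.06 rad and contact force between oblong_block and long_stop above 1.5 N and contact force between oblong_block and short_stop above 1.5 N and contact force between oblong_block and the fingers above 1 N), for 0.3 s.
At the end, for the whole second after the job is handed in: The button is up, and the oblong block lies flat on the plate (within 3 mm and 0.06 rad) in the corner, square to the jig within 0.06 rad and its centre within 3.5 mm of the seated place in x and y, at rest, held by the fingers and pressing on each of the two stops with more than 1.5 N (all of step 3 and linear speed of oblong_block below 0.01 m/s and value of joint start_button below 0.0015 m); the arm keeps its last pose, push and grip.
It fails at once if the block is rammed into a stop (over 60 N) (contact force between oblong_block and long_stop above 60 N or contact force between oblong_block and short_stop above 60 N).
It fails at once if another thing on the table is moved by more than 25 mm or knocked over (distance of any of square_block, round_block, pint_glass, coasters, brush, jar from where it was at the start of the episode above 0.025 m or angle between any of square_block, round_block, pint_glass, coasters, jar's own z axis and vertical above 0.5 rad).
It also fails if it takes over 51 s, if anything falls off the work surface, if the arm or the gripper's body presses on something with over 40 N, if the wrist force passes 120 N, or if a joint passes its speed limit or range.

## Working session

There is one attempt and no reset: what is moved stays moved. The work goes in short steps, Python scripts to look and compute and a shell command to move; the robot and the scene stay as the last step left them, time stands still between calls to the robot, and variables do not carry over. Pictures are saved under pics/ and viewed, and the job is handed in when it is done.

```bash
ls; mkdir -p pics; python3 - <<'E'
from plant import robot
import cv2,numpy as np
print(robot.sense())
for n in ["scene","side","wrist"]:
    p=robot.read_camera(n)
    cv2.imwrite(f"pics/{n}0.png",p["frame"][:,:,::-1])
    print(n,p["shot"],p["intrinsics"].tolist(),p["distortion"],(p.get("extrinsics") if n!="wrist" else p["mount"]))
    for l in ["oblong_block","jig","start_button","long_stop","short_stop"]:
        r=robot.masks_of(p,l)
        print(n,l,[(round(x["conf"],2),x["bbox"]) for x in r][:3])
        if r: np.save(f"m_{n}_{l}.npy",r[0]["mask"])
print(robot.sense()["time"])
E
```

```text
pics
{'time': 0.0, 'joints': array([-1.46004307e-01,  3.42734713e-01,  1.52505869e+00,  7.48981707e-06,
        1.27538532e+00, -1.46002480e-01]), 'qd': array([-0.00047175,  0.0009024 , -0.0013314 ,  0.00135002,  0.00239743,
        0.00016969]), 'joint_efforts': array([ 7.61924657e-04, -4.31245601e+01, -2.44219762e+01,  7.17750052e-02,
        5.59406646e-02, -1.04314388e-04]), 'tcp_pos': array([5.24544069e+02, 8.95005080e-02, 2.04724225e+02]), 'tool_rot': array([-6.38512921e-04,  7.07107978e-01,  7.07105140e-01, -4.70336879e-04]), 'contact_force': array([-0.54279642, -0.67351058, -0.66005425]), 'torque': array([ 0.01206536, -0.02919937,  0.00090522]), 'opening': 91.79394290366311}
scene 1 [[423.2358666377298, 0.0, 278.65938089598495], [0.0, 423.2358666377298, 205.8789860058212], [0.0, 0.0, 1.0]] [-0.114516  0.        0.        0.        0.      ] [[ 6.11887302e-02  9.98103633e-01  6.71396778e-03 -1.63801570e+01]
 [-5.99942446e-01  3.14019412e-02  7.99426657e-01  2.73382413e+02]
 [ 7.97699819e-01 -5.29438963e-02  6.00726179e-01 -1.76655713e+03]
 [ 0.00000000e+00  0.00000000e+00  0.0
[... 1167 characters left out ...]
rt_stop [(0.47, [276.1, 183.4, 290.4, 200.5])]
wrist 3 [[307.0900779143022, 0.0, 281.30621900189817], [0.0, 307.0900779143022, 205.71897252205056], [0.0, 0.0, 1.0]] [-0.00997444  0.          0.          0.          0.        ] [[-6.28472170e-04  9.56482145e-01  2.91790184e-01  7.80878851e+01]
 [ 9.99999315e-01  3.13105366e-04  1.12749525e-03  2.14534741e-02]
 [ 9.87068006e-04  2.91790693e-01 -9.56481687e-01 -1.80147278e+02]
 [ 0.00000000e+00  0.00000000e+00  0.00000000e+00  1.00000000e+00]]
wrist oblong_block [(0.93, [201.7, 321.4, 268.2, 350.2])]
wrist jig []
wrist start_button [(0.89, [340.3, 221.1, 368.0, 250.3])]
wrist long_stop []
wrist short_stop [(0.69, [302.6, 0.4, 344.3, 69.2])]
0.9
```

View images.

View pics/scene0.png

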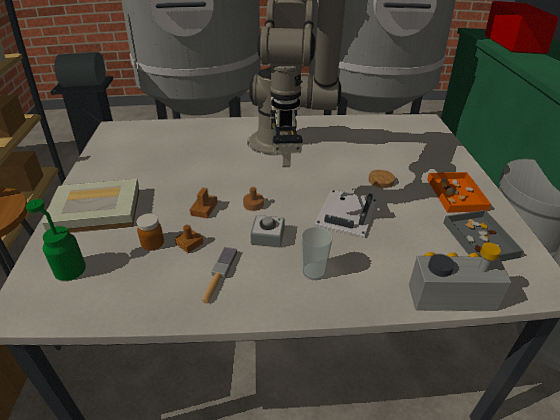

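View pics/side0.png

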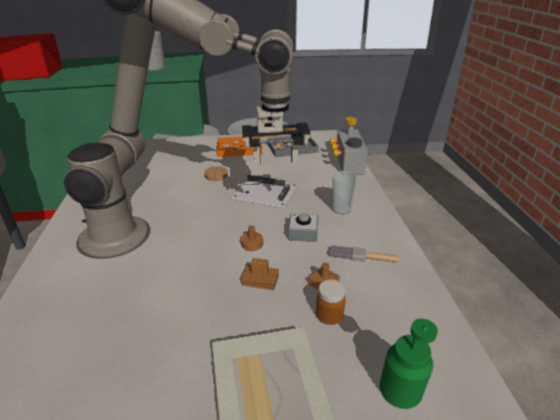

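View pics/wrist0.png

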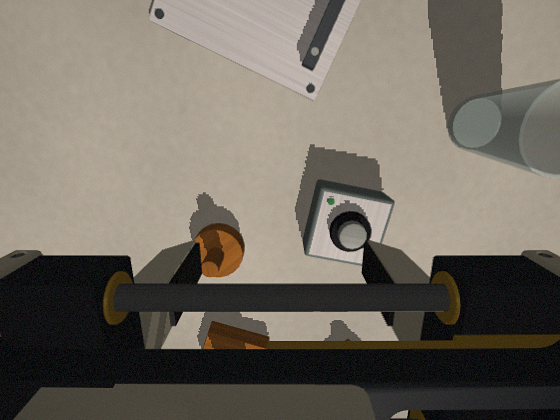

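```bash
cat > h.py <<'E'
import numpy as np,cv2
from scipy.spatial.transform import Rotation as R
def Twc(p,s=None):
    "camera->world"
    if "extrinsics" in p: return np.linalg.inv(np.array(p["extrinsics"]))
    q=s["tool_rot"];T=np.eye(4);T[:3,:3]=R.from_quat([q[1],q[2],q[3],q[0]]).as_matrix();T[:3,3]=s["tcp_pos"]
    return T@np.array(p["mount"])
def back(p,T,uv,z):
    uv=np.array(uv,float).reshape(-1,1,2)
    n=cv2.undistortPoints(uv,np.array(p["intrinsics"]),np.array(p["distortion"])).reshape(-1,2)
    d=np.c_[n[:,0],-n[:,1],-np.ones(len(n))]@T[:3,:3].T
    o=T[:3,3]
    return o+d*((z-o[2])/d[:,2])[:,None]
def proj(p,T,X):
    X=np.atleast_2d(np.array(X,float));c=(X-T[:3,3])@T[:3,:3]
    c=c*[1,-1,-1]
    return cv2.projectPoints(c,np.zeros(3),np.zeros(3),np.array(p["intrinsics"]),np.array(p["distortion"]))[0].reshape(-1,2)
E
python3 - <<'E'
from plant import robot
import numpy as np
from h import *
s=robot.sense()
w=robot.read_camera("wrist");T=Twc(w,s)
print("box top centre/button wrist",back(w,T,[[350,236],[354,235],[354,236]],57))
print("round grip top",back(w,T,[[212,248]],66), "disc",back(w,T,[[221,249]],26))
print("jig corner near",back(w,T,[[315,100],[149,13],[310,88]],12))
sc=robot.read_camera("scene");Ts=Twc(sc)
print("scene button",back(sc,Ts,[[267,223]],57),"jigcorners",back(sc,Ts,[[331,190],[380,199],[367,238],[318,229]],12))
print("oblong",back(sc,Ts,[[202,192]],71),back(sc,Ts,[[203,212]],13))
sd=robot.read_camera("side");Td=Twc(sd)
print("side button",back(sd,Td,[[303,217]],57),"jig",back(sd,Td,[[246,178],[297,184],[290,206],[234,196]],12))
print("oblong",back(sd,Td,[[260,264]],71))
E
```

```text
box top centre/button wrist [[603.92363671 -58.71007587  57.        ]
 [608.4578133  -57.47082083  57.        ]
 [608.54341683 -58.71372726  57.        ]]
round grip top [[445.86571341 -69.62556381  66.        ]] disc [[447.40017722 -89.50926563  26.        ]]
jig corner near [[563.54324774  91.47112638  12.        ]
 [382.79216905 180.40826939  12.        ]
 [557.44486822 104.4484979   12.        ]]
scene button [[612.40492398 -55.77307127  57.        ]] jigcorners [[389.40241609 173.44408621  12.        ]
 [450.3369401  331.10055176  12.        ]
 [644.3766699  241.43948242  12.        ]
 [594.57055125 100.21093282  12.        ]]
oblong [[ 463.27847064 -256.73114477   71.        ]] [[ 492.27666836 -256.98681145   13.        ]]
side button [[606.09722436 -53.10526076  57.        ]] jig [[440.90790944 305.0611022   12.        ]
 [630.89456188 235.66983937  12.        ]
 [584.19040964  84.77530262  12.        ]
 [392.59387985 173.78869292  12.        ]]
oblong [[ 457.12750409 -276.64625504   71.        ]]
```

```bash
python3 - <<'E'
import cv2
a=cv2.imread("pics/scene0.png")[170:260,170:400];cv2.imwrite("pics/sc_c.png",cv2.resize(a,None,fx=3.4,fy=3.4,interpolation=cv2.INTER_CUBIC))
a=cv2.imread("pics/side0.png")[160:300,210:370];cv2.imwrite("pics/sd_c.png",cv2.resize(a,None,fx=4,fy=4,interpolation=cv2.INTER_CUBIC))
E
```

```text
(no output)
```

View pics/sc_c.png

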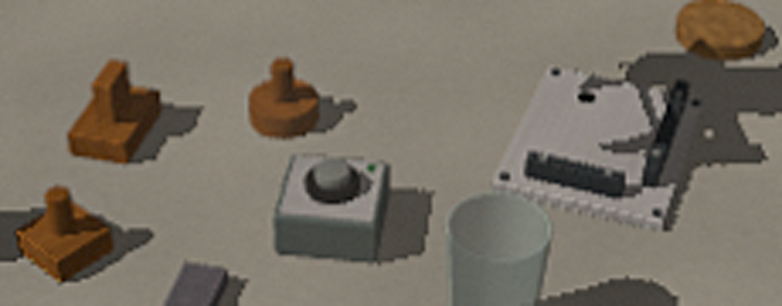

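View pics/sd_c.png

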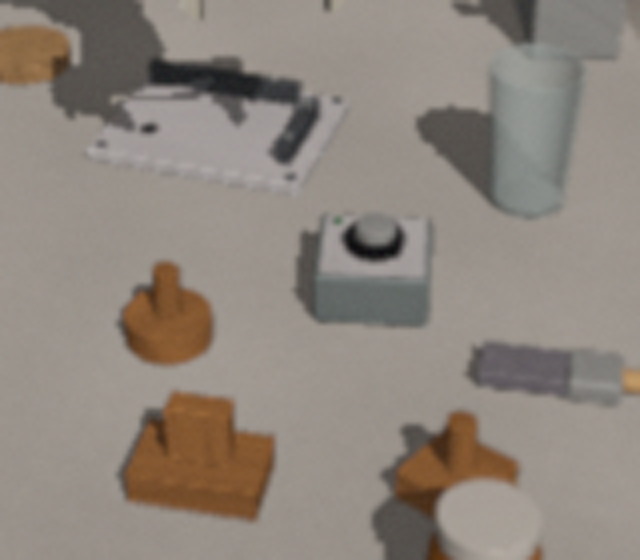

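```bash
python3 - <<'E'
from plant import robot
from h import *
s=robot.sense()
w=robot.read_camera("wrist");T=Twc(w,s)
print("glass base?",back(w,T,[[478,122]],3),back(w,T,[[560,125]],130))
sc=robot.read_camera("scene");Ts=Twc(sc);sd=robot.read_camera("side");Td=Twc(sd)
print(back(sc,Ts,[[316,273]],0),back(sd,Td,[[342,208]],0))
print("box top corners side",back(sd,Td,[[290.5,214],[317.8,214.5],[316.3,228],[289.5,228.5]],45))
# triangulate button
def ray(p,T,uv): 
    a=back(p,T,[uv],0)[0];o=T[:3,3];return o,(a-o)/np.linalg.norm(a-o)
A=np.zeros((3,3));b=np.zeros(3)
for p,TT,uv in[(w,T,(354,235)),(sc,Ts,(170+334/3.4,170+175/3.4)),(sd,Td,(210+378/4,160+231/4))]:
    o,d=ray(p,TT,uv);P=np.eye(3)-np.outer(d,d);A+=P;b+=P@o
x=np.linalg.solve(A,b);print("tri",x)
for p,TT,uv in[(w,T,(354,235)),(sc,Ts,(268.2,221.5)),(sd,Td,(304.5,217.75))]:print(proj(p,TT,x),uv)
# base of oblong block in side view: bottom visible corners
print("oblong base top z26:",back(sd,Td,[[210+137/4,160+457/4],[210+270/4,160+440/4]],26), "bottom",back(sd,Td,[[210+128/4,160+497/4],[210+257/4,160+518/4]],0))
print("grip top side",back(sd,Td,[[210+168/4,160+397/4],[210+234/4,160+402/4],[210+232/4,160+411/4],[210+167/4,160+407/4]],71))
print("scene",back(sc,Ts,[[170+100/3.4,170+63/3.4],[170+126/3.4,170+63/3.4]],71),"bottom",back(sc,Ts,[[170+70/3.4,170+150/3.4],[170+123/3.4,170+160/3.4],[170+157/3.4,170+112/3.4]],0))
E
```

```text
glass base? [[762.08836234  66.9881706    3.        ]] [[750.96041577  68.56464451 130.        ]]
[[7.66901482e+02 7.22025338e+01 1.13686838e-13]] [[765.36055733  70.48923156   0.        ]]
box top corners side [[572.25565871 -14.17028176  45.        ]
 [658.5465583  -26.71557202  45.        ]
 [640.00141288 -99.1252279   45.        ]
 [558.72349481 -92.65102717  45.        ]]
tri [608.75977602 -55.11513091  57.8615054 ]
[[354.61752428 233.41717778]] (354, 235)
[[267.17201551 221.98132172]] (268.2, 221.5)
[[303.95863445 217.07658439]] (304.5, 217.75)
oblong base top z26: [[ 414.59112342 -261.56029275   26.        ]
 [ 504.96818913 -254.22575476   26.        ]] bottom [[ 4.06833232e+02 -2.71872423e+02  0.00000000e+00]
 [ 4.91260012e+02 -3.01016043e+02 -1.13686838e-13]]
grip top side [[ 437.48470798 -255.35938783   71.        ]
 [ 480.25734706 -265.10993888   71.        ]
 [ 478.1820601  -273.95505202   71.        ]
 [ 436.30422687 -265.38800394   71.        ]]
scene [[ 443.26704147 -266.74326818   71.        ]
 [ 444.61413937 -242.03714241   71.        ]] bottom [[ 484.51147872 -299.15687331    0.        ]
 [ 502.49965095 -247.28934404    0.        ]
 [ 427.79759445 -219.44269425    0.        ]]
```

```bash
python3 -m jog '[{"dx":2.1,"dy":-1.4,"dz":-1.5},{"dx":2.1,"dy":-1.4,"dz":-1.5},{"dx":2.1,"dy":-1.4,"dz":-2},{"dx":2,"dy":-1.4,"dz":-2},{"dz":-2},{"dz":-1},{"dz":-1},{"dz":0}]' 0 20; python3 -c "
from plant import robot
s=robot.sense();print(s)
import cv2
cv2.imwrite('pics/w1.png',robot.read_camera('wrist')['frame'][:,:,::-1])"
```

```text
{'time': 1.2, 'joints': array([-1.45982722e-01,  3.42026333e-01,  1.52409392e+00, -1.15674741e-05,
        1.27538513e+00, -1.45968960e-01]), 'qd': array([-0.00161342, -0.00094099,  0.00030448, -0.00071234, -0.00161463,
       -0.00073084]), 'joint_efforts': array([ 2.39661517e-06, -4.31143570e+01, -2.44474733e+01,  7.18517555e-02,
        4.84212523e-02, -3.34327228e-05]), 'tcp_pos': array([5.25027861e+02, 2.34369024e-02, 2.05428955e+02]), 'tool_rot': array([3.83164582e-05, 7.07110456e-01, 7.07103105e-01, 2.15983371e-05]), 'contact_force': array([-0.59512015,  0.05546629,  0.09391474]), 'torque': array([-0.05455589, -0.02176436,  0.01265153]), 'opening': 91.85272324429096}schema error: expected keys dx, dy, dz, rx, ry, rz
```

View pics/w1.png

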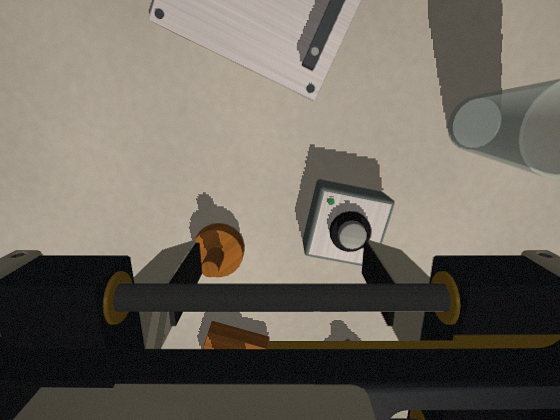

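The move was refused because every row needs all six keys, so the arm and the picture are unchanged (button at about (354,235)). I'll resend it with all the keys.

```bash
python3 -m jog '[{"dx":2.1,"dy":-1.4,"dz":-1.5,"rx":0,"ry":0,"rz":0},{"dx":2.1,"dy":-1.4,"dz":-1.5,"rx":0,"ry":0,"rz":0},{"dx":2.1,"dy":-1.4,"dz":-2,"rx":0,"ry":0,"rz":0},{"dx":2,"dy":-1.4,"dz":-2,"rx":0,"ry":0,"rz":0},{"dx":0,"dy":0,"dz":-2,"rx":0,"ry":0,"rz":0},{"dx":0,"dy":0,"dz":-1,"rx":0,"ry":0,"rz":0},{"dx":0,"dy":0,"dz":-1,"rx":0,"ry":0,"rz":0},{"dx":0,"dy":0,"dz":0,"rx":0,"ry":0,"rz":0}]' 0 20; python3 -c "
from plant import robot
import cv2
cv2.imwrite('pics/w2.png',robot.read_camera('wrist')['frame'][:,:,::-1])"
```

```text
time: 2.25
tcp_pos: [611.1, -57.6, 92.9]
tool_rot: [0.001, 0.707, 0.707, 0.001]
contact_force: [-0.5, -0.1, 1.3]
opening: 16.4
```

View pics/w2.png

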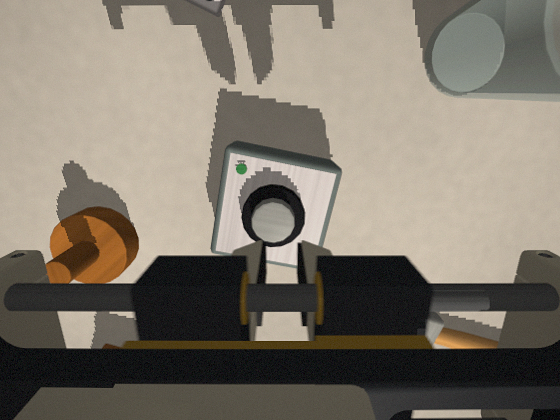

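```bash
python3 - <<'E'
from plant import robot
from h import *
s=robot.sense()
w=robot.read_camera("wrist");T=Twc(w,s)
print(s["tcp_pos"],s["opening"],back(w,T,[[273,221]],58),back(w,T,[[273,221]],52),proj(w,T,[s["tcp_pos"]]))
E
```

```text
[611.58658016 -57.63235306  93.61167144] 12.311647298140123 [[605.30844458 -57.29663959  58.        ]] [[605.15659312 -59.46219883  52.        ]] [[281.62505405 240.538926  ]]
```

```bash
python3 -m jog '[{"dx":-0.6,"dy":0,"dz":-1,"rx":0,"ry":0,"rz":0},{"dx":0,"dy":0,"dz":-1,"rx":0,"ry":0,"rz":0},{"dx":0,"dy":0,"dz":-0.7,"rx":0,"ry":0,"rz":0},{"dx":0,"dy":0,"dz":-0.4,"rx":0,"ry":0,"rz":0},{"dx":0,"dy":0,"dz":-0.4,"rx":0,"ry":0,"rz":0},{"dx":0,"dy":0,"dz":-0.3,"rx":0,"ry":0,"rz":0},{"dx":0,"dy":0,"dz":-0.2,"rx":0,"ry":0,"rz":0},{"dx":0,"dy":0,"dz":0,"rx":0,"ry":0,"rz":0}]'
```

```text
time: 3.35
tcp_pos: [606.0, -57.7, 52.6]
tool_rot: [0.003, 0.707, 0.707, 0.002]
contact_force: [0.4, 0.4, -0.3]
opening: 0.0
```

```bash
python3 -m jog '[{"dx":0,"dy":0,"dz":-0.2,"rx":0,"ry":0,"rz":0},{"dx":0,"dy":0,"dz":-0.2,"rx":0,"ry":0,"rz":0},{"dx":0,"dy":0,"dz":-0.2,"rx":0,"ry":0,"rz":0},{"dx":0,"dy":0,"dz":0,"rx":0,"ry":0,"rz":0},{"dx":0,"dy":0,"dz":0,"rx":0,"ry":0,"rz":0},{"dx":0,"dy":0,"dz":0,"rx":0,"ry":0,"rz":0},{"dx":0,"dy":0,"dz":0,"rx":0,"ry":0,"rz":0},{"dx":0,"dy":0,"dz":0,"rx":0,"ry":0,"rz":0}]'; python3 -c "
from plant import robot
import cv2
s=robot.sense();print(s['tcp_pos'],s['contact_force'])
cv2.imwrite('pics/w3.png',robot.read_camera('wrist')['frame'][:,:,::-1])"
```

```text
time: 4.35
tcp_pos: [606.4, -57.7, 46.7]
tool_rot: [0.004, 0.707, 0.707, 0.002]
contact_force: [-0.4, -0.1, 0.3]
opening: 0.3
[606.35890411 -57.74529598  46.65849278] [-0.42067671 -0.143958    0.32453824]
```

View pics/w3.png

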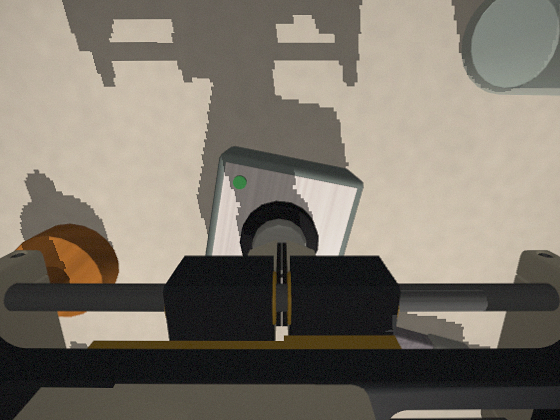

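```bash
python3 - <<'E'
from plant import robot
import cv2,numpy as np
s=robot.sense();print(s["joint_efforts"],s["contact_force"],s["torque"])
a=robot.read_camera("side")["frame"][150:260,250:370,::-1]
b=robot.read_camera("scene")["frame"][150:260,210:330,::-1]
c=robot.read_camera("wrist")["frame"][190:300,220:340,::-1]
cv2.imwrite("pics/c3.png",np.hstack([cv2.resize(x,(264,242),interpolation=cv2.INTER_CUBIC) for x in(a,b,c)]))
E
```

```text
[-7.72236581e-04 -5.42380750e+01 -2.07625794e+01  6.16999646e-02
  1.64516049e-02  5.36132502e-04] [ 0.09155682 -0.26832214  0.12782256] [0.02512592 0.01607962 0.03105502]
```

View pics/c3.png

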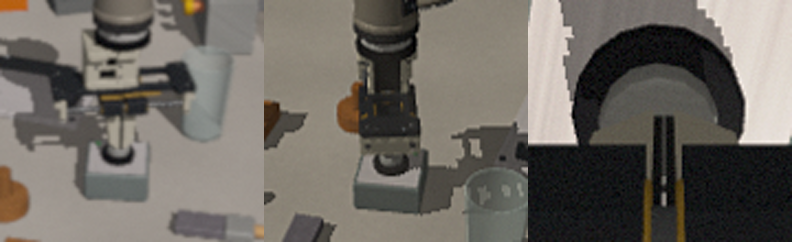

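```bash
python3 -m jog '[{"dx":0,"dy":0,"dz":-0.1,"rx":0,"ry":0,"rz":0},{"dx":0,"dy":0,"dz":-0.1,"rx":0,"ry":0,"rz":0},{"dx":0,"dy":0,"dz":0,"rx":0,"ry":0,"rz":0},{"dx":0,"dy":0,"dz":0,"rx":0,"ry":0,"rz":0},{"dx":0,"dy":0,"dz":0,"rx":0,"ry":0,"rz":0},{"dx":0,"dy":0,"dz":0,"rx":0,"ry":0,"rz":0},{"dx":0,"dy":0,"dz":0,"rx":0,"ry":0,"rz":0},{"dx":0,"dy":0,"dz":0,"rx":0,"ry":0,"rz":0}]'; python3 - <<'E'
import cv2
a=cv2.imread("pics/w2.png")[150:270,200:350]
cv2.imwrite("pics/w2z.png",cv2.resize(a,None,fx=5,fy=5,interpolation=cv2.INTER_CUBIC))
E
```

```text
time: 5.55
tcp_pos: [606.5, -57.7, 45.1]
tool_rot: [0.004, 0.707, 0.707, 0.003]
contact_force: [-1.5, 0.4, 2.2]
opening: 0.6
```

View pics/w2z.png

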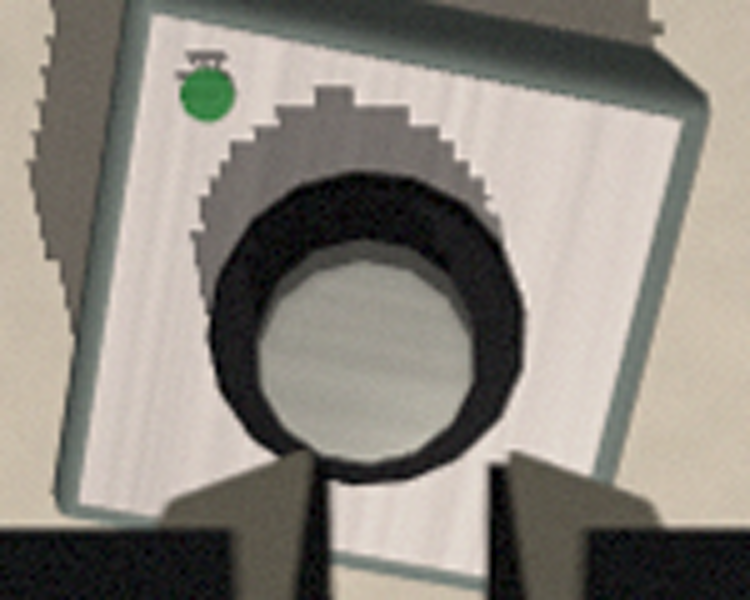

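```bash
python3 - <<'E'
from plant import robot
from h import *
s=robot.sense();print(s["tcp_pos"],s["contact_force"],s["opening"])
out=[]
for n in("side","scene"):
    p=robot.read_camera(n);T=Twc(p);u=proj(p,T,[s["tcp_pos"],[606,-57,58],[606,-57,45]]);print(n,u)
    x,y=map(int,u[0]);f=p["frame"][y-35:y+35,x-40:x+40,::-1]
    f=cv2.resize(f,(400,350),interpolation=cv2.INTER_CUBIC)
    for q,c in zip(u,[(0,0,255),(0,255,0),(255,0,0)]): cv2.circle(f,(int((q[0]-x+40+.5)*5),int((q[1]-y+35+.5)*5)),3,c,-1)
    out.append(f)
cv2.imwrite("pics/c4.png",np.hstack(out))
E
```

```text
[606.46708935 -57.74420373  45.09268261] [-1.51339676  0.39731593  2.16972897] 0.5840913509204425
side [[303.23423937 220.98790983]
 [303.17803982 217.43300891]
 [303.04734232 220.8871563 ]]
scene [[266.29607905 224.87086803]
 [266.49431478 221.37516165]
 [266.54155809 224.78640205]]
```

View pics/c4.png

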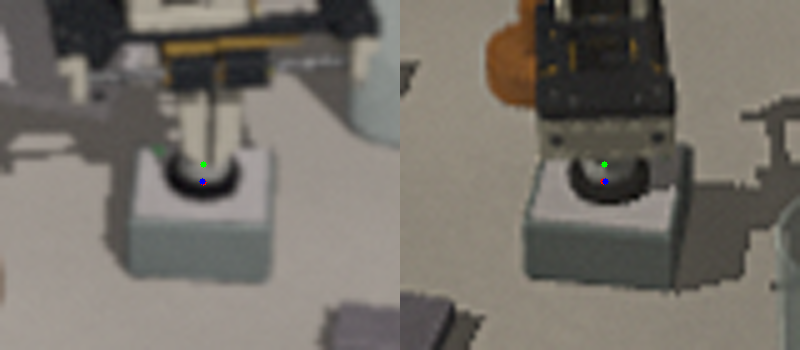

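```bash
python3 -m jog '[{"dx":0,"dy":0,"dz":-0.15,"rx":0,"ry":0,"rz":0},{"dx":0,"dy":0,"dz":0,"rx":0,"ry":0,"rz":0},{"dx":0,"dy":0,"dz":0,"rx":0,"ry":0,"rz":0},{"dx":0,"dy":0,"dz":0,"rx":0,"ry":0,"rz":0},{"dx":0,"dy":0,"dz":0,"rx":0,"ry":0,"rz":0},{"dx":0,"dy":0,"dz":0,"rx":0,"ry":0,"rz":0},{"dx":0,"dy":0,"dz":0,"rx":0,"ry":0,"rz":0},{"dx":0,"dy":0,"dz":0,"rx":0,"ry":0,"rz":0}]'; python3 - <<'E'
from plant import robot
import numpy as np
s=robot.sense();print(s["contact_force"],s["tcp_pos"],s["opening"],s["torque"])
E
```

```text
time: 6.65
tcp_pos: [606.5, -57.7, 43.7]
tool_rot: [0.004, 0.707, 0.708, 0.003]
contact_force: [-0.8, 0.0, 3.5]
opening: 0.2
[-0.83568941  0.03295635  3.49383163] [606.4870019  -57.73784479  43.74839793] 0.2089703497124189 [0.08202924 0.16098839 0.02789947]
```

```bash
python3 -m jog '[{"dx":0,"dy":0,"dz":-0.2,"rx":0,"ry":0,"rz":0},{"dx":0,"dy":0,"dz":-0.1,"rx":0,"ry":0,"rz":0},{"dx":0,"dy":0,"dz":0,"rx":0,"ry":0,"rz":0},{"dx":0,"dy":0,"dz":0,"rx":0,"ry":0,"rz":0},{"dx":0,"dy":0,"dz":0,"rx":0,"ry":0,"rz":0},{"dx":0,"dy":0,"dz":0,"rx":0,"ry":0,"rz":0},{"dx":0,"dy":0,"dz":0,"rx":0,"ry":0,"rz":0},{"dx":0,"dy":0,"dz":0,"rx":0,"ry":0,"rz":0}]'; python3 - <<'E'
from plant import robot
import numpy as np
s=robot.sense();print(s["contact_force"],s["tcp_pos"],s["opening"],s["torque"])
E
```

```text
time: 7.65
tcp_pos: [606.6, -57.7, 41.1]
tool_rot: [0.004, 0.707, 0.708, 0.003]
contact_force: [-2.0, 0.5, 4.6]
opening: 0.4
[-2.00796731  0.47995299  4.61941175] [606.55403668 -57.74909149  41.06995819] 0.4487110834427804 [ 0.03301772  0.2797162  -0.02961175]
```

```bash
python3 - <<'E'
from plant import robot
from h import *
out=[]
for n,(x,y) in(("side",(303,210)),("scene",(266,220)),("wrist",(281,235))):
    p=robot.read_camera(n);k=20 if n!="wrist" else 50
    f=p["frame"][y-k:y+k,x-k:x+k,::-1]
    out.append(cv2.resize(f,(260,260),interpolation=cv2.INTER_CUBIC))
cv2.imwrite("pics/c5.png",np.hstack(out))
E
```

```text
(no output)
```

View pics/c5.png

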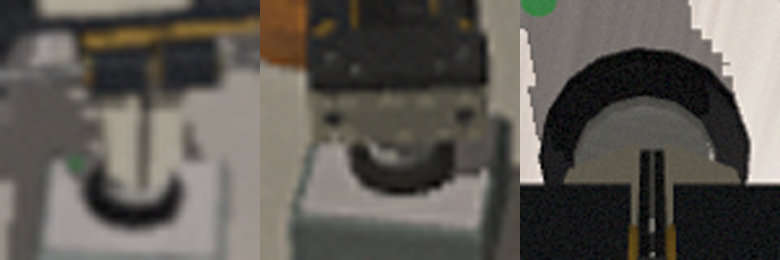

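```bash
python3 -m jog '[{"dx":0,"dy":0,"dz":-0.2,"rx":0,"ry":0,"rz":0},{"dx":0,"dy":0,"dz":-0.1,"rx":0,"ry":0,"rz":0},{"dx":0,"dy":0,"dz":0,"rx":0,"ry":0,"rz":0},{"dx":0,"dy":0,"dz":0,"rx":0,"ry":0,"rz":0},{"dx":0,"dy":0,"dz":0,"rx":0,"ry":0,"rz":0},{"dx":0,"dy":0,"dz":0,"rx":0,"ry":0,"rz":0},{"dx":0,"dy":0,"dz":0,"rx":0,"ry":0,"rz":0},{"dx":0,"dy":0,"dz":0,"rx":0,"ry":0,"rz":0}]'; python3 - <<'E'
from plant import robot
import numpy as np
s=robot.sense();print(s["contact_force"],s["tcp_pos"],s["opening"],s["torque"])
E
```

```text
time: 8.8
tcp_pos: [606.6, -57.8, 40.0]
tool_rot: [0.004, 0.707, 0.708, 0.003]
contact_force: [-2.3, 0.6, 4.4]
opening: 0.6
[-2.26006674  0.58705264  4.35933925] [606.58713357 -57.77316679  40.03951888] 0.5759631468583337 [0.05605546 0.30888922 0.0057999 ]
```

```bash
python3 -m jog '[{"dx":0.05,"dy":0,"dz":-0.1,"rx":0,"ry":0,"rz":0},{"dx":0.05,"dy":0,"dz":-0.2,"rx":0,"ry":0,"rz":0},{"dx":0,"dy":0,"dz":-0.2,"rx":0,"ry":0,"rz":0},{"dx":0,"dy":0,"dz":-0.2,"rx":0,"ry":0,"rz":0},{"dx":0,"dy":0,"dz":-0.2,"rx":0,"ry":0,"rz":0},{"dx":0,"dy":0,"dz":-0.2,"rx":0,"ry":0,"rz":0},{"dx":0,"dy":0,"dz":-0.2,"rx":0,"ry":0,"rz":0},{"dx":0,"dy":0,"dz":-0.2,"rx":0,"ry":0,"rz":0}]'; python3 - <<'E'
from plant import robot
import numpy as np
s=robot.sense();print(s["contact_force"],s["tcp_pos"],s["opening"],s["torque"])
E
```

```text
time: 9.8
tcp_pos: [606.8, -57.8, 39.7]
tool_rot: [0.006, 0.706, 0.708, 0.003]
contact_force: [-7.5, 1.3, 18.3]
opening: 0.1
[-7.52502561  1.28262278 18.26412795] [606.75530735 -57.83729923  39.67492819] 0.1231842428509834 [0.17094664 1.24787826 0.01482422]
```

```bash
python3 -m jog '[{"dx":0,"dy":0,"dz":2,"rx":0,"ry":0,"rz":0},{"dx":0,"dy":0,"dz":4,"rx":0,"ry":0,"rz":0},{"dx":0,"dy":0,"dz":4,"rx":0,"ry":0,"rz":0},{"dx":-1.5,"dy":-3,"dz":3,"rx":0,"ry":0,"rz":0},{"dx":-2.7,"dy":-5,"dz":2,"rx":0,"ry":0,"rz":0},{"dx":-2.7,"dy":-5,"dz":1,"rx":0,"ry":0,"rz":0},{"dx":-2.7,"dy":-5,"dz":0,"rx":0,"ry":0,"rz":0},{"dx":-2.7,"dy":-5,"dz":0,"rx":0,"ry":0,"rz":0}]'; python3 - <<'E'
from plant import robot
from h import *
s=robot.sense();print(s["contact_force"],s["tcp_pos"],s["opening"],s["time"])
w=robot.read_camera("wrist")
cv2.imwrite("pics/w5.png",w["frame"][:,:,::-1])
sd=robot.read_camera("side");sc=robot.read_camera("scene")
cv2.imwrite("pics/sd5.png",sd["frame"][:,:,::-1])
cv2.imwrite("pics/c6.png",np.hstack([cv2.resize(f[y-30:y+30,x-40:x+40,::-1],(400,300),interpolation=cv2.INTER_CUBIC) for f,x,y in((sd["frame"],303,217),(sc["frame"],267,222))]))
for p in(sd,sc): print(proj(p,Twc(p),[s["tcp_pos"]]))
E
```

```text
time: 10.8
tcp_pos: [481.7, -290.7, 200.6]
tool_rot: [0.007, 0.703, 0.711, 0.003]
contact_force: [0.4, -1.0, -0.2]
opening: 0.2
[ 0.36226773 -1.03688431 -0.15039537] [ 481.70555988 -290.67707177  200.57199413] 0.24763431655622328 10.8
[[269.15105031 225.69394545]]
[[185.69913522 160.15439957]]
```

View pics/w5.png

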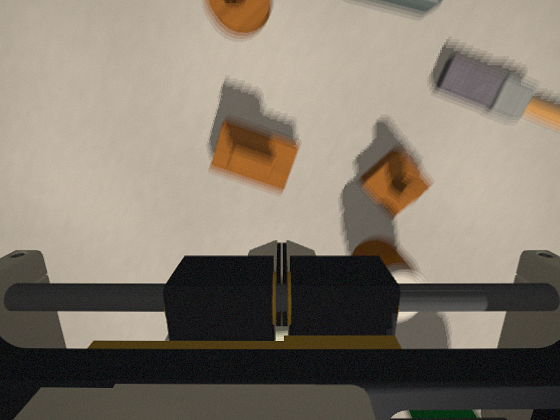

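View pics/sd5.png

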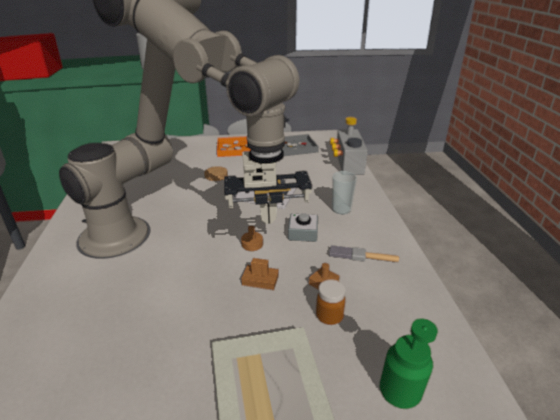

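View pics/c6.png

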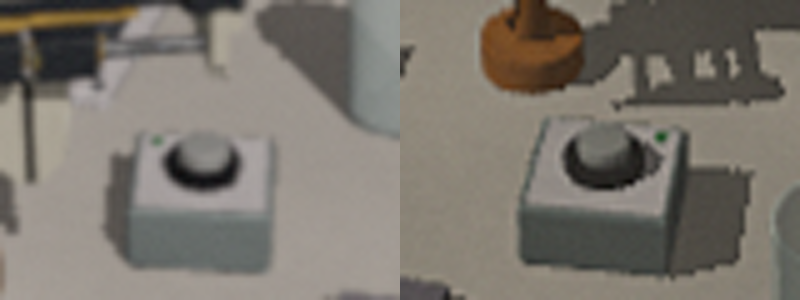

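```bash
python3 - <<'E'
from plant import robot
from h import *
s=robot.sense();print(s["tcp_pos"],s["tool_rot"],s["time"],s["joints"])
w=robot.read_camera("wrist");T=Twc(w,s)
cv2.imwrite("pics/w6.png",w["frame"][:,:,::-1])
o=[]
for n in("side","scene"):
    p=robot.read_camera(n);u=proj(p,Twc(p),[s["tcp_pos"]])[0];print(n,u)
    x,y=map(int,u)
    f=cv2.resize(p["frame"][y-40:y+40,x-50:x+50,::-1],(400,320),interpolation=cv2.INTER_CUBIC)
    cv2.circle(f,(int((u[0]-x+50.5)*4),int((u[1]-y+40.5)*4)),3,(0,0,255),-1);o.append(f)
cv2.imwrite("pics/c7.png",np.hstack(o))
a=w["frame"][70:220,180:460,::-1]
cv2.imwrite("pics/w6z.png",cv2.resize(a,None,fx=2.8,fy=2.8,interpolation=cv2.INTER_CUBIC))
r=robot.masks_of(w,"oblong_block")
print([(x["conf"],x["bbox"]) for x in r]);np.save("ob6.npy",r[0]["mask"])
np.save("T6.npy",T)
E
```

```text
[ 481.27573299 -291.4768643   200.26119158] [0.00638041 0.70517837 0.70899527 0.00290832] 10.95 [-0.6835113   0.4065775   1.44033505  0.0047206   1.28140886 -0.69022643]
side [269.00312108 226.00401234]
scene [185.45943551 160.17884383]
[(0.65, [212.3, 113.3, 301.6, 186.7])]
```

View pics/c7.png

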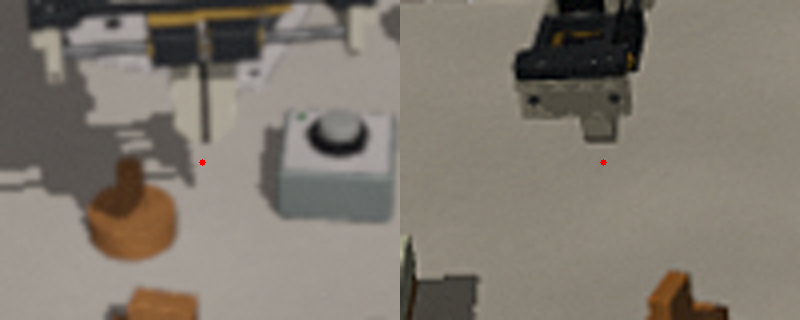

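View pics/w6z.png

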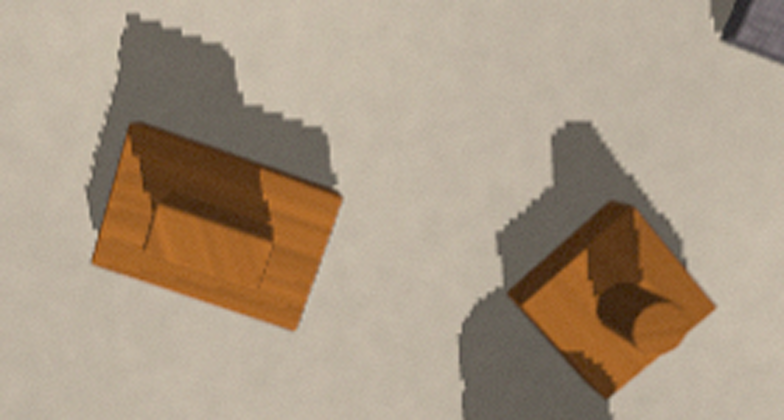

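```bash
python3 - <<'E'
from h import *
from scipy.optimize import least_squares
K=np.array([[307.09,0,281.306],[0,307.09,205.719],[0,0,1]]);D=np.array([-0.00997444,0,0,0,0.])
p=dict(intrinsics=K,distortion=D);T=np.load("T6.npy")
z=np.array([[157,200],[274,240],[258,288],[145,248],[296,330],[92,263],[342,193],[130,122]],float)
uv=z/2.8+[180,70]-0.3
obj=np.array([[-22,10,71],[22,10,71],[22,-10,71],[-22,-10,71],[45,-30,26],[-45,-30,26],[45,30,0],[-45,30,0]],float)
def f(v,full=False):
    c,s=np.cos(v[2]),np.sin(v[2]);X=obj@np.array([[c,-s,0],[s,c,0],[0,0,1]]).T+[v[0],v[1],v[3]]
    return (proj(p,T,X)-uv).ravel()
for fix in(0,1):
    g=(lambda v:f(v)) if not fix else (lambda v:f(np.r_[v,0.]))
    r=least_squares(g,[458,-262,-.3,0.][:4-fix])
    print(r.x,np.degrees(r.x[2]),np.abs(r.fun).max(),np.sqrt((r.fun**2).mean()));print(r.fun.reshape(-1,2).round(1).tolist())
E
```

```text
[ 4.54803990e+02 -2.57929114e+02 -3.16204876e-01 -2.29582996e+00] -18.11720487624156 3.272485930365974 1.1332271036720953
[[-0.1, -0.3], [0.1, -0.7], [-0.3, 0.7], [-1.3, 1.6], [0.1, 0.0], [-0.4, 0.4], [-1.2, -1.6], [3.3, -0.5]]
[ 4.54974274e+02 -2.57625080e+02 -3.16127573e-01] -18.112775695571496 3.112699003899934 1.146176135001679
[[-0.3, -0.4], [0.3, -0.7], [-0.1, 0.9], [-1.4, 1.7], [0.3, 0.2], [-0.6, 0.5], [-0.9, -1.7], [3.1, -0.7]]
```

```bash
cat >> h.py <<'E'
def turn(s,ang):
    "world rotvec to bring tool down with tool y at angle ang(rad) in world xy"
    q=s["tool_rot"];R0=R.from_quat([q[1],q[2],q[3],q[0]])
    y=np.array([np.cos(ang),np.sin(ang),0]);zz=np.array([0,0,-1.]);x=np.cross(y,zz)
    return (R.from_matrix(np.c_[x,y,zz])*R0.inv()).as_rotvec()
E
python3 - <<'E'
from plant import robot
from h import *
s=robot.sense();r=turn(s,np.pi/2-.316);print(r,r/8,s["tcp_pos"])
E
```

```text
[-0.00454952  0.01445427  1.24302643] [-0.00056869  0.00180678  0.1553783 ] [ 483.2251464  -287.94018108  200.58202271]
```

```bash
python3 -m jog '[{"dx":-0.5,"dy":0.5,"dz":-1,"rx":0,"ry":0.002,"rz":0.157},{"dx":-0.5,"dy":0.5,"dz":-1,"rx":0,"ry":0.002,"rz":0.157},{"dx":-0.5,"dy":0.5,"dz":-1,"rx":0,"ry":0.002,"rz":0.157},{"dx":-0.5,"dy":0.5,"dz":-1,"rx":0,"ry":0.002,"rz":0.157},{"dx":-0.4,"dy":0.5,"dz":-1,"rx":0,"ry":0.002,"rz":0.157},{"dx":-0.4,"dy":0.5,"dz":-1,"rx":0,"ry":0.002,"rz":0.157},{"dx":0,"dy":0,"dz":-1,"rx":0,"ry":0.002,"rz":0.157},{"dx":0,"dy":0,"dz":-1,"rx":0,"ry":0.002,"rz":0.15}]' 0.65 25; python3 - <<'E'
from plant import robot
from h import *
w0=robot.read_camera("side")
s=robot.sense();w=robot.read_camera("wrist");T=Twc(w,s)
r=turn(s,np.pi/2-.316);print(r,s["tcp_pos"],s["opening"],s["joints"])
f=w["frame"][:,:,::-1].copy()
c,ss=np.cos(-.316),np.sin(-.316)
def ov(f,x,y,yaw,col):
    c,ss=np.cos(yaw),np.sin(yaw)
    for z,a,b in((71,22,10),(26,45,30)):
        P=np.array([[a,b],[a,-b],[-a,-b],[-a,b]])@np.array([[c,ss],[-ss,c]])+[x,y]
        cv2.polylines(f,[np.int32(proj(w,T,np.c_[P,np.full(4,z)]).round())],True,col,1)
ov(f,455,-257.7,-.316,(0,255,0))
cv2.imwrite("pics/w7.png",f)
p=robot.read_camera("side");u=proj(p,Twc(p),[s["tcp_pos"]])[0];x,y=map(int,u)
g=cv2.resize(p["frame"][y-40:y+40,x-50:x+50,::-1],(500,400),interpolation=cv2.INTER_CUBIC);cv2.circle(g,(int((u[0]-x+50.5)*5),int((u[1]-y+40.5)*5)),3,(0,0,255),-1);cv2.imwrite("pics/s7.png",g)
E
```

```text
time: 12.15
tcp_pos: [461.5, -245.2, 118.5]
tool_rot: [-0.002, 0.124, 0.992, 0.002]
contact_force: [-0.6, -0.7, 0.9]
opening: 59.4
[-0.00644142 -0.00418655 -0.07347178] [ 460.85721193 -244.62931813  117.13590898] 59.59451047028705 [-0.63654414  0.42890353  1.65464339  0.0027712   1.06533526 -1.96616329]
```

View pics/w7.png

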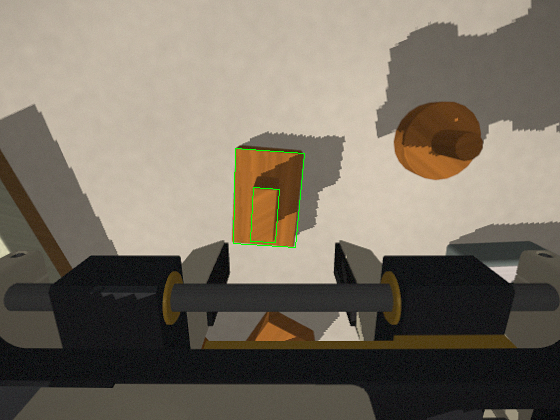

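View pics/s7.png

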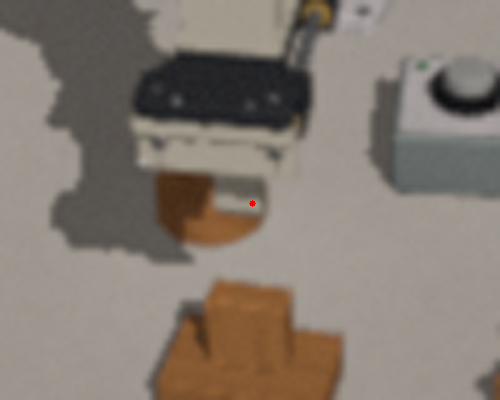

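```bash
python3 -m jog '[{"dx":-0.3,"dy":-0.6,"dz":-0.5,"rx":-0.003,"ry":-0.002,"rz":-0.04},{"dx":-0.3,"dy":-0.7,"dz":-0.5,"rx":-0.003,"ry":-0.002,"rz":-0.03},{"dx":0,"dy":0,"dz":-1.3,"rx":0,"ry":0,"rz":0},{"dx":0,"dy":0,"dz":-1.3,"rx":0,"ry":0,"rz":0},{"dx":0,"dy":0,"dz":-1.3,"rx":0,"ry":0,"rz":0},{"dx":0,"dy":0,"dz":-1,"rx":0,"ry":0,"rz":0},{"dx":0,"dy":0,"dz":-0.7,"rx":0,"ry":0,"rz":0},{"dx":0,"dy":0,"dz":0,"rx":0,"ry":0,"rz":0}]'; python3 - <<'E'
from plant import robot
from h import *
s=robot.sense();w=robot.read_camera("wrist");T=Twc(w,s)
r=turn(s,np.pi/2-.316);print(r,s["tcp_pos"],s["opening"],s["contact_force"])
f=w["frame"][:,:,::-1].copy()
def ov(f,x,y,yaw,col):
    c,ss=np.cos(yaw),np.sin(yaw)
    for z,a,b in((71,22,10),(26,45,30)):
        P=np.array([[a,b],[a,-b],[-a,-b],[-a,b]])@np.array([[c,ss],[-ss,c]])+[x,y]
        cv2.polylines(f,[np.int32(proj(w,T,np.c_[P,np.full(4,z)]).round())],True,col,1)
ov(f,455,-257.7,-.316,(0,255,0))
cv2.imwrite("pics/w8.png",f)
E
```

```text
time: 13.3
tcp_pos: [454.9, -258.7, 47.8]
tool_rot: [0.001, 0.168, 0.986, -0.0]
contact_force: [0.8, -0.1, -0.0]
opening: 59.8
[0.00064942 0.00112013 0.02136947] [ 454.86251641 -258.70220242   47.82102896] 59.751208365911495 [ 0.83468159 -0.1282669  -0.00963461]
```

View pics/w8.png

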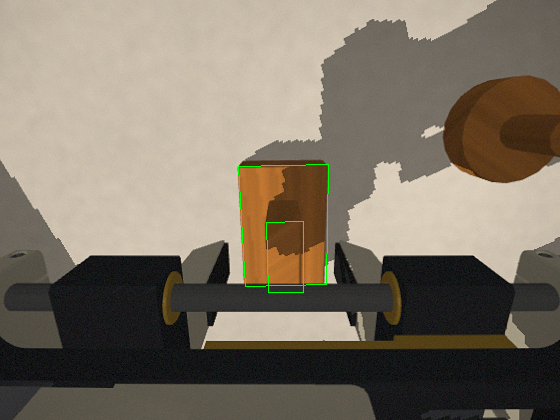

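```bash
python3 -m jog '[{"dx":0,"dy":0.1,"dz":-0.9,"rx":0,"ry":0,"rz":0.02},{"dx":0,"dy":0,"dz":-0.8,"rx":0,"ry":0,"rz":0},{"dx":0,"dy":0,"dz":-0.1,"rx":0,"ry":0,"rz":0},{"dx":0,"dy":0,"dz":0,"rx":0,"ry":0,"rz":0},{"dx":0,"dy":0,"dz":0,"rx":0,"ry":0,"rz":0},{"dx":0,"dy":0,"dz":0,"rx":0,"ry":0,"rz":0},{"dx":0,"dy":0,"dz":0,"rx":0,"ry":0,"rz":0},{"dx":0,"dy":0,"dz":0,"rx":0,"ry":0,"rz":0}]' && python3 -m jog '[{"dx":0,"dy":0,"dz":0,"rx":0,"ry":0,"rz":0},{"dx":0,"dy":0,"dz":0,"rx":0,"ry":0,"rz":0},{"dx":0,"dy":0,"dz":0,"rx":0,"ry":0,"rz":0},{"dx":0,"dy":0,"dz":0,"rx":0,"ry":0,"rz":0},{"dx":0,"dy":0,"dz":0,"rx":0,"ry":0,"rz":0},{"dx":0,"dy":0,"dz":0,"rx":0,"ry":0,"rz":0},{"dx":0,"dy":0,"dz":0,"rx":0,"ry":0,"rz":0},{"dx":0,"dy":0,"dz":0,"rx":0,"ry":0,"rz":0}]' 0 30
```

```text
time: 14.35
tcp_pos: [455.9, -258.4, 30.2]
tool_rot: [0.002, 0.157, 0.988, -0.001]
contact_force: [-0.0, 0.0, -0.1]
opening: 59.8
time: 15.35
tcp_pos: [455.9, -258.3, 30.2]
tool_rot: [0.002, 0.157, 0.988, -0.001]
contact_force: [-1.1, 0.9, 1.4]
opening: 19.5
```

```bash
python3 -m jog '[{"dx":0,"dy":0,"dz":2,"rx":0,"ry":0,"rz":0},{"dx":0,"dy":0,"dz":4,"rx":0,"ry":0,"rz":0},{"dx":0.5,"dy":2,"dz":4,"rx":0,"ry":0,"rz":0},{"dx":1.5,"dy":4,"dz":2,"rx":0,"ry":0,"rz":0},{"dx":2,"dy":5,"dz":1,"rx":0,"ry":0,"rz":0},{"dx":2,"dy":5,"dz":0,"rx":0,"ry":0,"rz":0},{"dx":2,"dy":5,"dz":0,"rx":0,"ry":0,"rz":0},{"dx":2,"dy":5,"dz":0,"rx":0,"ry":0,"rz":0}]'
```

```text
time: 16.35
tcp_pos: [556.0, 6.7, 163.6]
tool_rot: [0.002, 0.161, 0.987, -0.0]
contact_force: [0.2, -1.4, -1.2]
opening: 19.5
```

```bash
python3 -m jog '[{"dx":1,"dy":4.5,"dz":0,"rx":0,"ry":0,"rz":0},{"dx":1,"dy":4.5,"dz":0,"rx":0,"ry":0,"rz":0},{"dx":1,"dy":4,"dz":0,"rx":0,"ry":0,"rz":0},{"dx":1,"dy":3,"dz":0,"rx":0,"ry":0,"rz":0},{"dx":1,"dy":1,"dz":0,"rx":0,"ry":0,"rz":0},{"dx":0.5,"dy":0,"dz":0,"rx":0,"ry":0,"rz":0},{"dx":0,"dy":0,"dz":0,"rx":0,"ry":0,"rz":0},{"dx":0,"dy":0,"dz":0,"rx":0,"ry":0,"rz":0}]'; python3 - <<'E'
from plant import robot
from h import *
import pickle
s=robot.sense();w=robot.read_camera("wrist");T=Twc(w,s)
print(s["tcp_pos"],s["tool_rot"],s["opening"],s["joints"])
pickle.dump((w,s),open("w9.pkl","wb"))
f=w["frame"][:,:,::-1].copy();cv2.imwrite("pics/w9.png",f)
o=np.array([509.3,207.5]);c,ss=np.cos(np.radians(-26.3)),np.sin(np.radians(-26.3))
def L(P,z):
    return np.c_[np.array(P)@np.array([[c,ss],[-ss,c]])+o,np.full(len(P),z)]
for P,z in(([[100,80],[100,-80],[-100,-80],[-100,80]],12),([[70,50],[70,-40],[70,50],[-80,50]],12),([[70,50],[70,-40],[70,50],[-80,50]],34)):
    cv2.polylines(f,[np.int32(proj(w,T,L(P,z)).round())],True,(0,255,0),1)
cv2.imwrite("pics/w9o.png",f)
E
```

```text
time: 17.35
tcp_pos: [610.5, 185.7, 160.6]
tool_rot: [-0.001, 0.159, 0.987, -0.001]
contact_force: [-0.3, 0.9, -1.6]
opening: 19.8
[610.54364514 185.65649811 160.62148746] [-6.31207257e-04  1.58761089e-01  9.87316159e-01 -1.14903576e-03] 19.752608592947762 [ 0.17612944  0.5865896   1.24971872 -0.00181692  1.30723352 -1.07532015]
```

View pics/w9o.png

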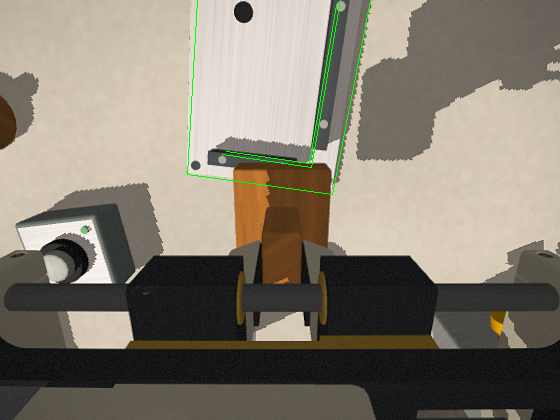

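```bash
python3 -c "
import cv2
a=cv2.imread('pics/w9.png')[0:200,170:390];cv2.imwrite('pics/w9z.png',cv2.resize(a,None,fx=3,fy=3,interpolation=cv2.INTER_CUBIC))"
```

```text
(no output)
```

View pics/w9z.png

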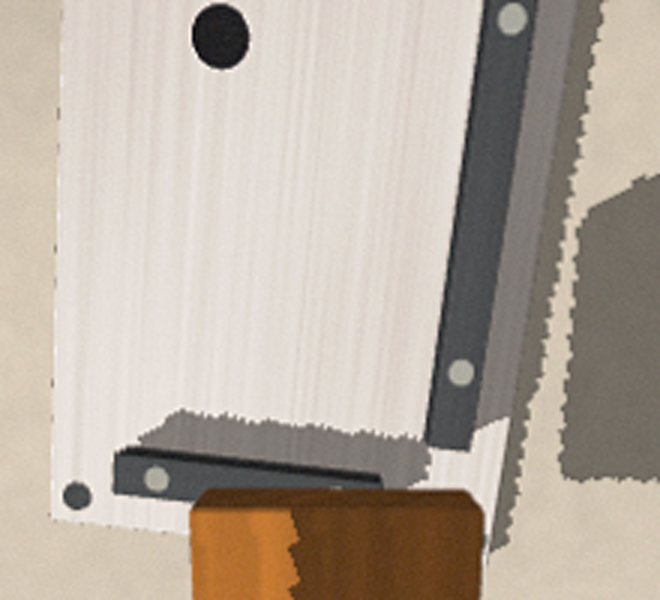

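```bash
cat > fit.py <<'E'
from h import *
import pickle
from scipy.optimize import least_squares
w,s=pickle.load(open("w9.pkl","rb"));T=Twc(w,s)
def B(z,zz=12): return back(w,T,(np.array(z,float)+.5)/3-.5+[170,0],zz)[:,:2]
obs=[(1,50,B([(479,2),(453,225),(428,440)])),(0,70,B([(118,450),(250,463),(380,476)])),(1,-80,B([(62,2),(57,260),(52,515)])),(0,100,B([(60,521),(120,527),(185,533)]))]
def f(v,o=obs):
    c,ss=np.cos(v[2]),np.sin(v[2]);r=[]
    for ax,val,P in o:
        q=(P-v[:2])@np.array([[c,-ss],[ss,c]])
        r+=list(q[:,ax]-val)
    return np.array(r)
r=least_squares(f,[509,207,-.459]);v=r.x
print(v,np.degrees(v[2]));print(r.fun.round(1))
c,ss=np.cos(v[2]),np.sin(v[2]);M=np.array([[c,ss],[-ss,c]])
J=lambda p:np.array(p)@M+v[:2]
print("corner",J([70,50]),"seat",J([25,20]))
# block in hand: near end top corners z? block held
q=s["tool_rot"];Rt=R.from_quat([q[1],q[2],q[3],q[0]]).as_matrix();print("tool y ang",np.degrees(np.arctan2(Rt[1,1],Rt[0,1])),"tcp",s["tcp_pos"])
E
python3 fit.py
```

```text
[ 5.05569163e+02  2.05946844e+02 -4.23958232e-01] -24.291017410673298
[-0.9  0.1  1.2  1.4  1.1  0.8 -0.1 -0.1 -0.3 -1.  -1.  -1.3]
corner [589.9404808  222.72423022] seat [536.58328664 213.89191283]
tool y ang 71.73006109874851 tcp [610.54364514 185.65649811 160.62148746]
```

```bash
python3 -m jog '[{"dx":-2.4,"dy":0.5,"dz":0,"rx":0,"ry":0,"rz":-0.03},{"dx":-2.4,"dy":0.5,"dz":0,"rx":0,"ry":0,"rz":-0.03},{"dx":-2.4,"dy":0.6,"dz":-1,"rx":0,"ry":0,"rz":-0.03},{"dx":-2.2,"dy":0.5,"dz":-2,"rx":0,"ry":0,"rz":-0.015},{"dx":0,"dy":0,"dz":-2,"rx":0,"ry":0,"rz":0},{"dx":0,"dy":0,"dz":-2,"rx":0,"ry":0,"rz":0},{"dx":0,"dy":0,"dz":-2,"rx":0,"ry":0,"rz":0},{"dx":0,"dy":0,"dz":0,"rx":0,"ry":0,"rz":0}]'; python3 - <<'E'
from plant import robot
from h import *
s=robot.sense();print(turn(s,np.pi/2-.424),s["tcp_pos"],s["contact_force"],s["joints"])
w=robot.read_camera("wrist")
cv2.imwrite("pics/w10.png",w["frame"][:,:,::-1])
E
```

```text
time: 18.4
tcp_pos: [513.1, 202.5, 71.1]
tool_rot: [0.001, 0.215, 0.977, -0.0]
contact_force: [-0.1, -0.1, -1.6]
opening: 19.9
[0.00148583 0.00215248 0.00998241] [513.05499316 202.53337447  71.06505454] [-0.14804352 -0.05700208 -1.6120478 ] [ 0.23824165  0.5296634   1.62927214 -0.00235916  0.98092713 -0.89726167]
```

View pics/w10.png

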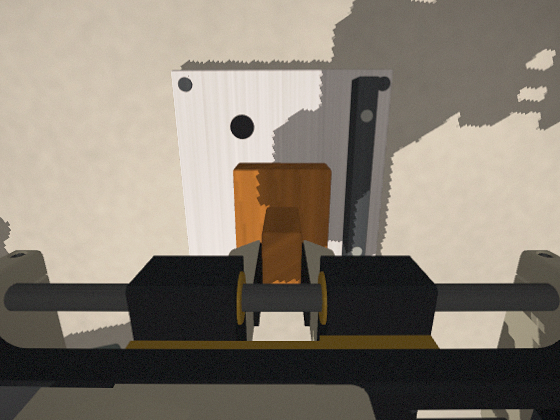

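```bash
python3 -m jog '[{"dx":0,"dy":0,"dz":-0.8,"rx":0.001,"ry":0.002,"rz":0.01},{"dx":0,"dy":0,"dz":-0.8,"rx":0,"ry":0,"rz":0},{"dx":0,"dy":0,"dz":-0.6,"rx":0,"ry":0,"rz":0},{"dx":0,"dy":0,"dz":-0.3,"rx":0,"ry":0,"rz":0},{"dx":0,"dy":0,"dz":-0.2,"rx":0,"ry":0,"rz":0},{"dx":0,"dy":0,"dz":-0.1,"rx":0,"ry":0,"rz":0},{"dx":0,"dy":0,"dz":0,"rx":0,"ry":0,"rz":0},{"dx":0,"dy":0,"dz":0,"rx":0,"ry":0,"rz":0}]'; python3 - <<'E'
from plant import robot
from h import *
s=robot.sense();print(turn(s,np.pi/2-.424),s["tcp_pos"],s["contact_force"])
E
```

```text
time: 19.45
tcp_pos: [515.5, 202.9, 44.7]
tool_rot: [0.003, 0.21, 0.978, 0.001]
contact_force: [-0.2, 0.2, -0.8]
opening: 19.9
[-0.00113261  0.0064391  -0.00035709] [515.50765742 202.89548161  44.73242227] [-0.18322295  0.23787176 -0.7682486 ]
```

```bash
python3 -m jog '[{"dx":0,"dy":0,"dz":-0.1,"rx":0,"ry":0.006,"rz":0},{"dx":0,"dy":0,"dz":-0.1,"rx":0,"ry":0,"rz":0},{"dx":0,"dy":0,"dz":-0.1,"rx":0,"ry":0,"rz":0},{"dx":0,"dy":0,"dz":-0.1,"rx":0,"ry":0,"rz":0},{"dx":0,"dy":0,"dz":-0.05,"rx":0,"ry":0,"rz":0},{"dx":0,"dy":0,"dz":0,"rx":0,"ry":0,"rz":0},{"dx":0,"dy":0,"dz":0,"rx":0,"ry":0,"rz":0},{"dx":0,"dy":0,"dz":0,"rx":0,"ry":0,"rz":0}]'; python3 - <<'E'
from plant import robot
from h import *
s=robot.sense();print(turn(s,np.pi/2-.424),s["tcp_pos"],s["contact_force"],s["torque"])
E
```

```text
time: 20.45
tcp_pos: [515.8, 203.1, 42.3]
tool_rot: [0.001, 0.21, 0.978, 0.001]
contact_force: [-0.6, -0.1, 1.9]
opening: 19.8
[-0.00146815  0.00175266 -0.0005159 ] [515.8344359  203.13569785  42.29114804] [-0.62495353 -0.09732499  1.89113364] [-0.08600966  0.09817604 -0.03723214]
```

```bash
python3 -m jog '[{"dx":0.3,"dy":0.17,"dz":0,"rx":0,"ry":0,"rz":0},{"dx":0.3,"dy":0.17,"dz":0,"rx":0,"ry":0,"rz":0},{"dx":0.3,"dy":0.17,"dz":0,"rx":0,"ry":0,"rz":0},{"dx":0.3,"dy":0.17,"dz":0,"rx":0,"ry":0,"rz":0},{"dx":0.3,"dy":0.17,"dz":0,"rx":0,"ry":0,"rz":0},{"dx":0.12,"dy":0.07,"dz":0,"rx":0,"ry":0,"rz":0},{"dx":0,"dy":0,"dz":0,"rx":0,"ry":0,"rz":0},{"dx":0,"dy":0,"dz":0,"rx":0,"ry":0,"rz":0}]'; cat > st.py <<'E'
from plant import robot
from h import *
s=robot.sense();c,q=np.cos(-.424),np.sin(-.424)
d=s["tcp_pos"][:2]-[505.57,205.95];f=s["contact_force"]
print("turn",turn(s,np.pi/2-.424).round(4),"tcp",s["tcp_pos"].round(1),"jig xy",(c*d[0]+q*d[1]).round(2),(-q*d[0]+c*d[1]).round(2),"f jig",(c*f[0]+q*f[1]).round(2),(-q*f[0]+c*f[1]).round(2),f[2].round(2),"tq",s["torque"].round(2),s["time"])
E
python3 st.py
```

```text
time: 21.45
tcp_pos: [533.2, 212.9, 42.3]
tool_rot: [0.001, 0.21, 0.978, 0.001]
contact_force: [-0.4, -0.0, 2.6]
opening: 19.2
turn [-0.0011  0.0014 -0.0006] tcp [533.2 212.9  42.3] jig xy 22.31 17.69 f jig -0.34 -0.18 2.59 tq [-0.24  0.1  -0.03] 21.45
```

```bash
python3 -m jog '[{"dx":0.04,"dy":0.09,"dz":0,"rx":0,"ry":0,"rz":0},{"dx":0.04,"dy":0.09,"dz":0,"rx":0,"ry":0,"rz":0},{"dx":0.04,"dy":0.09,"dz":0,"rx":0,"ry":0,"rz":0},{"dx":0.04,"dy":0.09,"dz":0,"rx":0,"ry":0,"rz":0},{"dx":0.02,"dy":0.05,"dz":0,"rx":0,"ry":0,"rz":0},{"dx":0.02,"dy":0.05,"dz":0,"rx":0,"ry":0,"rz":0},{"dx":0.02,"dy":0.05,"dz":0,"rx":0,"ry":0,"rz":0},{"dx":0.02,"dy":0.05,"dz":0,"rx":0,"ry":0,"rz":0}]';python3 st.py
```

```text
time: 22.45
tcp_pos: [534.4, 215.2, 42.2]
tool_rot: [-0.001, 0.21, 0.978, -0.002]
contact_force: [-2.3, -5.2, 3.2]
opening: 19.6
turn [ 0.0046 -0.0022 -0.0005] tcp [534.4 215.2  42.2] jig xy 22.51 20.3 f jig 0.07 -5.68 3.15 tq [-0.92  0.16 -0.11] 22.45
```

```bash
python3 -m jog '[{"dx":0.1,"dy":0.01,"dz":0,"rx":0,"ry":0,"rz":0},{"dx":0.1,"dy":0.01,"dz":0,"rx":0,"ry":0,"rz":0},{"dx":0.1,"dy":0.01,"dz":0,"rx":0,"ry":0,"rz":0},{"dx":0.1,"dy":0.01,"dz":0,"rx":0,"ry":0,"rz":0},{"dx":0.07,"dy":0.02,"dz":0,"rx":0,"ry":0,"rz":0},{"dx":0.07,"dy":0.02,"dz":0,"rx":0,"ry":0,"rz":0},{"dx":0.07,"dy":0.02,"dz":0,"rx":0,"ry":0,"rz":0},{"dx":0.07,"dy":0.02,"dz":0,"rx":0,"ry":0,"rz":0}]';python3 st.py
```

```text
time: 23.45
tcp_pos: [534.7, 215.1, 42.8]
tool_rot: [-0.007, 0.21, 0.978, -0.006]
contact_force: [-3.6, -3.7, 4.3]
opening: 20.0
turn [ 0.0082 -0.0157 -0.0014] tcp [534.7 215.1  42.8] jig xy 22.84 20.31 f jig -1.75 -4.84 4.3 tq [-0.66  0.4  -0.03] 23.45
```

```bash
python3 -m jog '[{"dx":-0.04,"dy":-0.09,"dz":0.03,"rx":0.004,"ry":-0.008,"rz":0},{"dx":0.1,"dy":-0.04,"dz":0,"rx":0.004,"ry":-0.008,"rz":0},{"dx":0.1,"dy":-0.04,"dz":0,"rx":0,"ry":-0.004,"rz":0},{"dx":0.1,"dy":-0.04,"dz":0,"rx":0,"ry":-0.004,"rz":0},{"dx":0.1,"dy":-0.04,"dz":0,"rx":0,"ry":-0.004,"rz":0},{"dx":0.1,"dy":-0.04,"dz":0,"rx":0,"ry":0,"rz":0},{"dx":0,"dy":0,"dz":0,"rx":0,"ry":0,"rz":0},{"dx":0,"dy":0,"dz":0,"rx":0,"ry":0,"rz":0}]';python3 st.py; python3 - <<'E'
from plant import robot
import cv2
cv2.imwrite("pics/w11.png",robot.read_camera("wrist")["frame"][:,:,::-1])
a=robot.read_camera("scene")["frame"][150:260,280:420,::-1]
b=robot.read_camera("side")["frame"][130:240,200:340,::-1]
import numpy as np
cv2.imwrite("pics/c11.png",np.hstack([cv2.resize(x,(400,314),interpolation=cv2.INTER_CUBIC) for x in(a,b)]))
E
```

```text
time: 24.45
tcp_pos: [537.4, 213.5, 42.3]
tool_rot: [0.005, 0.21, 0.978, 0.002]
contact_force: [-2.9, 0.4, 1.3]
opening: 19.7
turn [-0.0022  0.0097 -0.0012] tcp [537.4 213.5  42.3] jig xy 25.92 20.01 f jig -2.76 -0.82 1.34 tq [ 0.    0.62 -0.07] 24.45
```

View pics/w11.png

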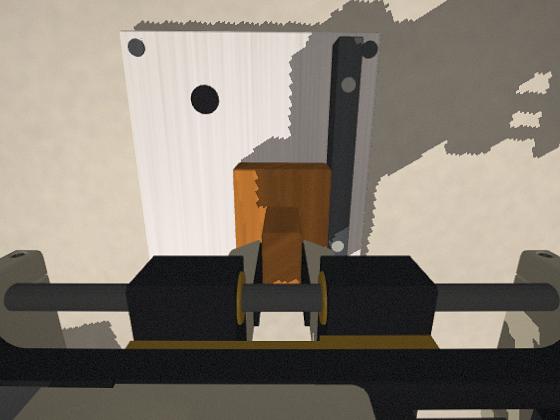

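View pics/c11.png

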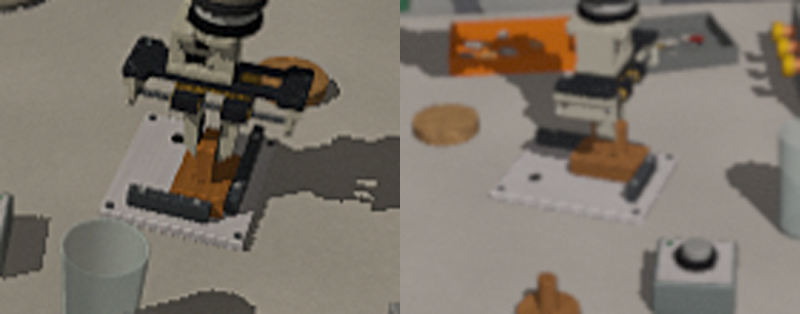

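```bash
python3 -m jog '[{"dx":0.09,"dy":-0.04,"dz":0,"rx":-0.002,"ry":0.006,"rz":0},{"dx":0.09,"dy":-0.04,"dz":0,"rx":0,"ry":0,"rz":0},{"dx":0.09,"dy":-0.04,"dz":0,"rx":0,"ry":0,"rz":0},{"dx":0.09,"dy":-0.04,"dz":0,"rx":0,"ry":0,"rz":0},{"dx":0.09,"dy":-0.04,"dz":0,"rx":0,"ry":0,"rz":0},{"dx":0.09,"dy":-0.04,"dz":0,"rx":0,"ry":0,"rz":0},{"dx":0.09,"dy":-0.04,"dz":0,"rx":0,"ry":0,"rz":0},{"dx":0.09,"dy":-0.04,"dz":0,"rx":0,"ry":0,"rz":0}]';python3 st.py
```

```text
time: 25.6
tcp_pos: [537.6, 213.6, 42.8]
tool_rot: [-0.006, 0.21, 0.978, 0.0]
contact_force: [-5.3, 1.8, 4.5]
opening: 19.6
turn [-0.0034 -0.0116 -0.0009] tcp [537.6 213.6  42.8] jig xy 26.05 20.15 f jig -5.57 -0.51 4.46 tq [ 0.31  1.03 -0.2 ] 25.6
```

```bash
python3 -m jog '[{"dx":0.09,"dy":0.02,"dz":0,"rx":0,"ry":-0.004,"rz":0},{"dx":0.09,"dy":0.04,"dz":0,"rx":0,"ry":-0.004,"rz":0},{"dx":0.1,"dy":0.04,"dz":0,"rx":0,"ry":-0.004,"rz":0},{"dx":0.1,"dy":0.04,"dz":0,"rx":0,"ry":-0.003,"rz":0},{"dx":0.1,"dy":0.04,"dz":0,"rx":0,"ry":-0.003,"rz":0},{"dx":0.1,"dy":0.04,"dz":0,"rx":0,"ry":-0.003,"rz":0},{"dx":0.1,"dy":0.04,"dz":0,"rx":0,"ry":-0.003,"rz":0},{"dx":0.1,"dy":0.04,"dz":0,"rx":0,"ry":-0.003,"rz":0}]';python3 st.py
```

```text
time: 26.6
tcp_pos: [537.6, 213.7, 42.4]
tool_rot: [-0.001, 0.21, 0.978, -0.002]
contact_force: [-6.7, -2.0, 4.8]
opening: 19.9
turn [ 0.0032 -0.0029 -0.001 ] tcp [537.6 213.7  42.4] jig xy 25.97 20.21 f jig -5.32 -4.58 4.77 tq [-0.16  1.16 -0.1 ] 26.6
```

```bash
python3 -m jog '[{"dx":0.12,"dy":0.05,"dz":0.01,"rx":0,"ry":-0.003,"rz":0},{"dx":0.14,"dy":0.06,"dz":0.01,"rx":0.001,"ry":-0.004,"rz":0},{"dx":0.16,"dy":0.07,"dz":0.01,"rx":0.001,"ry":-0.004,"rz":0},{"dx":0.18,"dy":0.08,"dz":0.01,"rx":0.001,"ry":-0.004,"rz":0},{"dx":0.18,"dy":0.08,"dz":0.01,"rx":0.001,"ry":-0.004,"rz":0},{"dx":0.18,"dy":0.08,"dz":0.01,"rx":0.001,"ry":-0.004,"rz":0},{"dx":0.18,"dy":0.08,"dz":0.01,"rx":0.001,"ry":-0.004,"rz":0},{"dx":0.18,"dy":0.08,"dz":0.01,"rx":0.001,"ry":-0.004,"rz":0}]';python3 st.py; python3 - <<'E'
from plant import robot
from h import *
import pickle
s=robot.sense();w=robot.read_camera("wrist");T=Twc(w,s);f=w["frame"][:,:,::-1].copy()
cv2.imwrite("pics/w12r.png",f)
pts=[]
c,ss=np.cos(-.424),np.sin(-.424);M=np.array([[c,ss],[-ss,c]])
for P,z in(([[45,30],[45,-30],[-45,-30],[-45,30]],38),([[22,10],[22,-10],[-22,-10],[-22,10]],83)):
    X=(np.array(P,float)+[25,20])@M+[505.57,205.95]
    cv2.polylines(f,[np.int32(proj(w,T,np.c_[X,np.full(4,z)]).round())],True,(0,255,0),1)
cv2.imwrite("pics/w12.png",f)
a=robot.read_camera("scene")["frame"][150:260,280:420,::-1]
b=robot.read_camera("side")["frame"][130:240,200:340,::-1]
cv2.imwrite("pics/c12.png",np.hstack([cv2.resize(x,(400,314),interpolation=cv2.INTER_CUBIC) for x in(a,b)]))
E
python3 st.py
```

```text
time: 27.6
tcp_pos: [537.6, 213.7, 42.4]
tool_rot: [-0.0, 0.21, 0.978, -0.004]
contact_force: [-9.8, -3.3, 7.2]
opening: 19.4
turn [ 0.0078 -0.0022 -0.001 ] tcp [537.6 213.7  42.4] jig xy 26.05 20.23 f jig -7.6 -7.08 7.17 tq [-0.38  1.52 -0.11] 27.6
turn [ 0.0078 -0.0022 -0.001 ] tcp [537.6 213.7  42.5] jig xy 26.03 20.22 f jig -7.06 -7.01 7.52 tq [-0.4   1.58 -0.1 ] 27.75
```

View pics/w12.png

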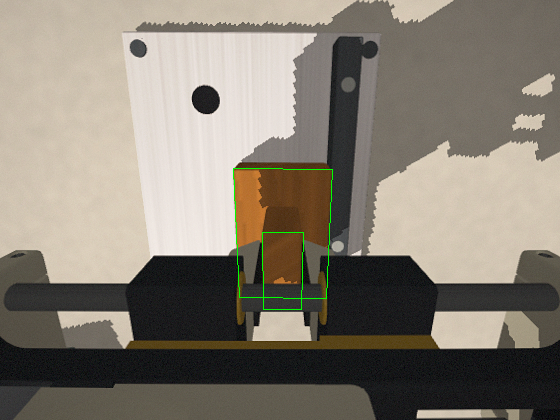

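View pics/c12.png

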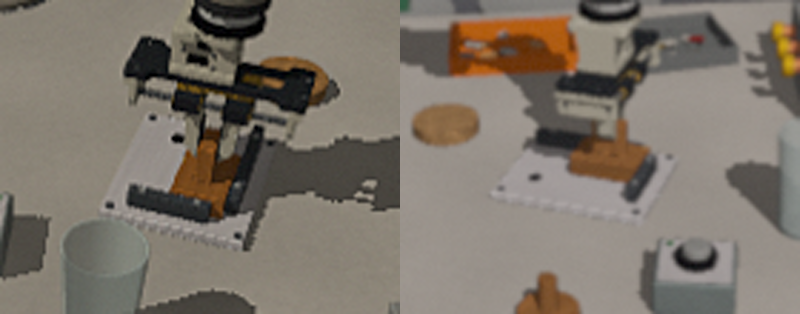

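```bash
python3 -m jog '[{"dx":0.2,"dy":0.09,"dz":0.02,"rx":0.002,"ry":-0.003,"rz":0},{"dx":0.22,"dy":0.09,"dz":0.03,"rx":0.002,"ry":-0.003,"rz":0},{"dx":0.22,"dy":0.09,"dz":0.03,"rx":0.002,"ry":-0.003,"rz":0},{"dx":0.22,"dy":0.09,"dz":0.03,"rx":0.002,"ry":-0.003,"rz":0},{"dx":0.22,"dy":0.09,"dz":0.03,"rx":0.002,"ry":-0.003,"rz":0},{"dx":0.22,"dy":0.09,"dz":0.03,"rx":0.002,"ry":-0.003,"rz":0},{"dx":0.22,"dy":0.09,"dz":0.03,"rx":0.002,"ry":-0.003,"rz":0},{"dx":0.22,"dy":0.09,"dz":0.03,"rx":0.002,"ry":-0.003,"rz":0}]';python3 st.py; python3 - <<'E'
from plant import robot
for i in range(6): robot.read_camera("side")
E
python3 st.py
```

```text
time: 28.75
tcp_pos: [537.4, 213.8, 42.7]
tool_rot: [-0.008, 0.21, 0.978, -0.005]
contact_force: [-9.9, -3.4, 6.5]
opening: 19.8
turn [ 0.0061 -0.0182 -0.0016] tcp [537.4 213.8  42.7] jig xy 25.8 20.28 f jig -7.65 -7.19 6.55 tq [-0.57  1.49 -0.16] 28.75
turn [ 0.0061 -0.0182 -0.0016] tcp [537.4 213.8  42.7] jig xy 25.8 20.26 f jig -7.9 -7.46 6.71 tq [-0.55  1.53 -0.15] 29.05
```

```bash
python3 -c "
from plant import robot
print(robot.hand_in())"; python3 st.py
```

```text
the job is handed in; nothing more can be done
None
the job is handed in; nothing more can be done
```

I pressed the start button fully down and let it come up. I then took the oblong block by its grip and set it in the jig's corner. I handed in at about 29 s (limit 51 s), still holding it against both stops. The hand-in gives no verdict, so the results below are my own last checks.

**Button:** It reached a hard end stop at 18 N, and the pictures after release showed it up. I never read the joint value itself.

**Seating:** In the last pictures the block lay square and flat in the corner, and its position matched the model to within about 1 px in the wrist view. The tool stopped against the stops within 1–1.5 mm of where I expected. About 1 mm of that is how I held the block along its bar.

**Push and grip:** The wrist force was about 7.9 N toward the short stop and 7.5 N toward the long stop, and stayed steady for 0.3 s without moving. The opening was 19.8 mm on the 20 mm bar. The force on each stop can't be measured directly. Friction could take some of it, but I estimate about 3 N or more remains on each, against the 1.5 N needed.

**Other things on the table:** I saw none of them moved, but I didn't measure each one at the end.

**Checks that disagreed:**
- **Finger length:** With the gripper shut, the visible fingertips sat about 12 mm higher than the reported tool point. I therefore pressed the button by force instead of by height.
- **Tool tilt:** Pushing tilted the tool by about 0.02 rad. That is inside the 0.06 rad allowed for the block, and the block itself looked flat.

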